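# Plug the blue riser tube into the forge's air manifold

## Robot

A 6-joint arm with a two-finger parallel gripper is mounted at the origin on the work surface. World frame = base frame: x ahead of the robot, y to its left, z up, the work surface at z = 0. Lengths are in m, angles in rad, forces in N, time in s.
With the tool pointing down it reaches from about 0.3 to 0.775 m from the base axis. Payload 14.6 kg.
Tool frame: the origin (TCP) lies on the centre line of the jaws, within the pads' length; the fingertips stand 22 mm ahead of it and the grasp point (between the pads) lies 3 mm ahead of it (manip.nose_length is the distance from the TCP to the fingertips, in m); x points along the fingers, y is the direction in which the jaws open and shut, and the axes are right-handed (so a half turn about x gives the same grasp; the last joint's range is limited). The gripper opens to 85 mm and grips with 20 to 120 N. Pads are 22 mm wide; open, the fingers measure 114 mm over their backs; the gripper's body (76 mm by 85 mm) begins 54 mm behind the grasp point. The pads swing forward as they close: fully open they stand 13 mm farther back than shut.
Start: joints at [1.138, 0.3, 1.521, -0, 1.321, -0.067], TCP at [0.197, 0.514, 0.216] pointing down, gripper open.
Joint ranges: [-3.03, 3.03], [-0.79, 2.21], [0.23, 2.52], [-1.04, 4.18], [0, 3.07], [-2.55, 2.55]. Speed limits (rad/s): [2.22, 2.22, 2.57, 3.14, 3.14, 3.14].

## Interface

Orientations are given as a 3x3 rotation matrix whose columns are the frame's x, y, z axes.
In Python, from cell import manip gives the robot as it stands. Calls block until the motion is done:
- manip.move_to(position, orientation): joint-space move of the TCP to a pose.
- manip.move_straight(position, rot=None, vel=0.15): straight line of the TCP; rot=None keeps the orientation; vel is the mean speed in m/s.
- manip.set_joints(angles): joint-space move.
- manip.gripper_to(opening): finger opening in m; the grip force is fixed at half the most; returns when the fingers have stopped.
- manip.sleep(seconds).
- manip.inverse_kinematics(position, orientation): joint angles nearest the present ones, or None.
- manip.read_camera(name): name is "scene" or "top" or "wrist"; returns a dict with "img" (420x560x3 uint8, blue, green, red), "fov_y" (degrees; the focal length in pixels is half the picture's height over the tangent of half this angle, whatever the lens; pixels are square), "cx", "cy" (the principal point, pixels), "eye" and "rotation" of the camera in the world. Camera axes: x right, y down, z forward; pixel columns grow to the right and rows downward; lengths in m; the calibration is good to about 2 mm. The wrist camera is an equidistant fisheye: a pixel r from the principal point sees the ray r / f radians off the axis. A picture is of the moment at which its call begins. There is no depth.
A pose or a line that the arm cannot do raises manip.PlanningError and nothing moves.
- manip.close_job(): hands the job in, once; it reports no verdict.
Readings, each from a call of its own:
- manip.get_clock(): time.
- manip.get_joints(): joint angles.
- manip.get_qd(): joint speeds.
- manip.get_joint_torque(): joint torques, N m.
- manip.get_tool_pos(): TCP position.
- manip.get_ee_rot(): TCP orientation.
- manip.get_wrist_force(): force on the tool from outside, world axes, zero at the start.
- manip.get_moment(): the same for the moment, N m.
- manip.get_gripper_width(): finger opening in m.
Only numpy, scipy, OpenCV 4.12 (cv2) and the standard library are available. Lean on these libraries where they do the work, as an engineer would, in place of code of your own. Each camera call takes 0.05 s, during which the arm holds its last target. There are 200 camera calls.

## Task

On the manifold, swing the red-handled guard up and over past the top so that it stays back by itself and uncovers the slanted push-fit socket. Then take the blue tube from the wooden stand and push it, chamfered end first, into the socket past the stiff seal until it bottoms, and let go. Leave the guard open, the other two tubes in the stand and everything else on the bench where it is.

Things in the scene. Friction and masses are not known exactly. Their poses are not given: they have to be found in the camera images.
- socket_mouth (a point): Centre of the push-fit socket's mouth (blue flared collar, 51 mm across, on a 40 mm steel barrel), 100 mm above the bench. Its z axis is the socket's axis, out of the mouth, 30 degrees from vertical, leaning to the manifold's front (roughly towards the robot); y is level, parallel to the guard's hinge. The bore is 21.6 mm wide, flared to 31 mm over the top 6 mm; a tube bottoms 40 mm below the mouth.
- seal (a joint): How far the stiff seal inside the socket has been pushed down by the tube, m: 0 = untouched, 18 mm below the mouth; 0.022 = bottomed. It resists with about 9 N all the way and does not spring back.
- manifold: Grey air manifold block fixed to the bench, 140 x 190 x 50 mm, origin at the centre of its underside, front to its -x. The socket mouth is 15 mm forward of and 45 mm to the -y side of its centre. Beside it, 95 mm to +y, a fixed black tube 20 mm thick stands parallel to the socket's axis, reaching 85 mm past the mouth's level.
- guard (a joint): Angle of the manifold's guard, rad: 0 = down over the socket mouth, 0.90 = straight up (centre), 1.41 = leaning back on its stop. It falls by its own weight to whichever side of the centre it is on; pushing it takes 1 to 2 N at the handle.
- guard_handle (a point): Centre of the guard's red round handle bar, 14 mm thick and 114 mm long, parallel to the hinge (socket y axis), 130 mm from the hinge line. The bar joins two 8 mm thick steel legs, 36 mm either side of its centre, that carry a yellow pad (50 x 70 mm) over the socket mouth about 83 mm from the hinge. Closed, the bar is 146 mm above the bench and stands out in front of the socket.
- guard_hinge (a point): Middle of the guard's hinge line, 65 mm above the bench, behind the socket mouth. The hinge line is level, along the socket's y axis; the handle goes up and back over it, away from the manifold's front.
- blue_tube_mid (a point): Half-way point on the axis of the rigid blue tube (20 mm diameter, 180 mm long, 0.12 kg); z runs along it to the plain top end. It stands upright, chamfered foot down, in one of the three holes of the wooden stand, so its middle is 105 mm and its top 195 mm above the bench; the hole is 60 mm deep with 1.8 mm clearance. Which hole varies.
- blue_tube_foot (a point): Centre of the blue tube's foot, the end with a 3 x 6 mm chamfer that goes into the socket, 90 mm below the tube's middle.
- stand: Fixed wooden block 80 x 180 x 75 mm with a row of three tube holes 60 mm apart along its y axis; origin at the centre of its underside.
- brass_tube_mid (a point): Half-way point of the brass-coloured tube in the stand, same size as the blue one. Leave it.
- red_tube_mid (a point): Half-way point of the red tube in the stand, same size as the blue one. Leave it.
- oil_bottle: Green oil bottle, 54 mm across, 150 mm tall, loose, between the stand and the manifold; origin under its centre. Leave it.
- stud_jar: Glass jar with a red lid, 60 mm across, 85 mm tall, loose; origin under its centre. Leave it.
- horseshoe: Loose steel horseshoe lying flat, about 120 x 115 mm, 12 mm thick; origin in its middle at bench height. Leave it.
- hammer: Loose hammer lying flat, 220 mm long along its x axis, 26 mm thick; origin at mid-length, at bench height. Leave it.
- rasp: Loose farrier's rasp lying flat, 250 mm long along its x axis, 26 mm thick; origin at mid-length, at bench height. Leave it.
- spray_can: Loose blue and white can, 56 mm across, 140 mm tall; origin under its centre. Leave it.
- nail_tray: Loose open red tray, 100 x 130 x 45 mm; origin under its centre. Leave it.

How it is judged:
On the way:
1. the guard leans back past the top on its own, with the robot off it (value of joint guard above 1.3 rad and contact force between guard and the arm below 0.3 N and contact force between guard and the fingers below 0.3 N and velocity of joint guard below 0.1 rad/s), for 0.2 s.
At the end, for the whole second after the job is handed in: The blue tube stands at rest in the socket, foot at least 36.5 mm below the mouth (it bottoms at 40 mm), within 4 mm of the axis and 0.1 rad of its direction; the guard is open beyond 1.3 rad; the other tubes are within 20 mm and the loose bystanders within 40 mm of where they started (z of blue_tube_foot in the frame of socket_mouth below -0.0365 m and x of blue_tube_foot in the frame of socket_mouth between -0.004 and 0.004 m and y of blue_tube_foot in the frame of socket_mouth between -0.004 and 0.004 m and angle between the z axis of blue_tube_mid and the z axis of socket_mouth, either way round below 0.1 rad and value of joint guard above 1.3 rad and linear speed of blue_tube below 0.02 m/s and distance of each of brass_tube_mid, red_tube_mid from where it was at the start of the episode below 0.02 m and distance of each of oil_bottle, stud_jar, horseshoe, hammer, rasp, spray_can, nail_tray from where it was at the start of the episode below 0.04 m); the robot touches nothing.
It fails at once if another tube is pulled out of the stand (distance of any of brass_tube_mid, red_tube_mid from where it was at the start of the episode above 0.03 m).
It fails at once if a bystander is knocked away (more than 60 mm) or over (distance of any of oil_bottle, stud_jar, horseshoe, hammer, rasp, spray_can, nail_tray from where it was at the start of the episode above 0.06 m or angle between any of oil_bottle, stud_jar, horseshoe, hammer, rasp, spray_can, nail_tray's own z axis and vertical above 0.5 rad).
It also fails if it takes over 64 s, if anything falls off the work surface, if the arm or the gripper's body presses on something with over 40 N, if the wrist force passes 120 N, or if a joint passes its speed limit or range.

## Working session

There is one attempt and no reset: what is moved stays moved. The work goes in short steps, each a Python script; the robot and the scene stay as the last script left them, time stands still between calls to the robot, and variables do not carry over. Pictures are saved under pics/ and viewed, about 8 in all and at most 12, crops included, and the job is handed in when it is done.

```bash
mkdir -p pics; ls
python3 - <<'E'
from cell import manip
import cv2
for n in ("scene","top"):
    c=manip.read_camera(n); cv2.imwrite(f"pics/{n}0.png",c["img"])
    print(n,c["fov_y"],c["cx"],c["cy"],c["eye"],c["rotation"])
E
```

```text
pics
scene 47.63836735727273 271.2055571229006 208.72877349936135 [1.22537411 0.39039466 0.9595593 ] [[-0.47423208  0.64422947 -0.60006027]
 [ 0.88037351  0.34173304 -0.32887841]
 [-0.00681275 -0.68424186 -0.72922333]]
top 46.92935025430371 279.30609477451 213.04829784159293 [0.29282697 0.02920826 1.32988745] [[ 0.02673405 -0.98054288  0.19447607]
 [-0.99950157 -0.02948716 -0.01127492]
 [ 0.01679009 -0.19407772 -0.98084246]]
```

View pics/scene0.png

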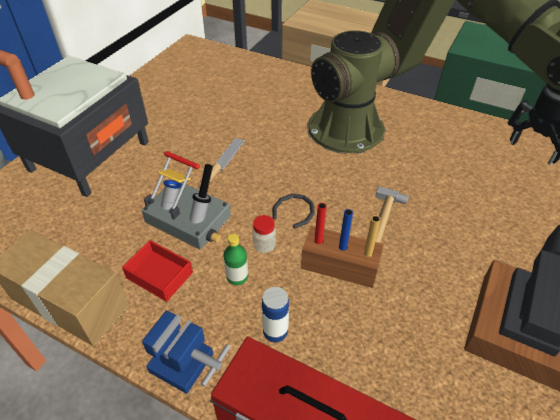

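View pics/top0.png

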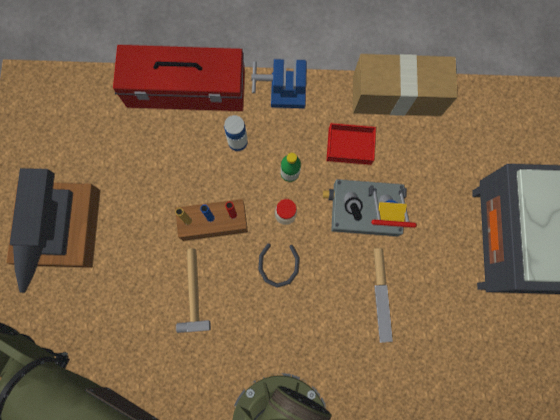

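The blue tube is in the middle hole (scene 347,212; top 206,211). The manifold is at top (370,207), with its handle bar at top (394,224). I'll enlarge both regions from both views.

Run:
```python
import cv2,numpy as np
s=cv2.imread("pics/scene0.png");t=cv2.imread("pics/top0.png")
def crop(im,x,y,w,h,k):
    c=cv2.resize(im[y:y+h,x:x+w],None,fx=k,fy=k,interpolation=cv2.INTER_CUBIC)
    for i in range(0,w,20): cv2.putText(c,str(x+i),(i*k,8),0,.3,(255,255,255));cv2.line(c,(i*k,0),(i*k,h*k),(255,255,255),1) if 0 else cv2.line(c,(i*k,8),(i*k,14),(255,255,255),1)
    for i in range(0,h,20): cv2.putText(c,str(y+i),(0,i*k+4),0,.3,(255,255,255))
    return c
a=crop(s,140,145,100,75,4);b=crop(t,325,170,100,75,4);c=crop(s,295,195,100,75,4);d=crop(t,170,190,100,75,4)
cv2.imwrite("pics/comp.png",np.vstack([np.hstack([a,b]),np.hstack([c,d])]))
```

```text
(no output)
```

View pics/comp.png

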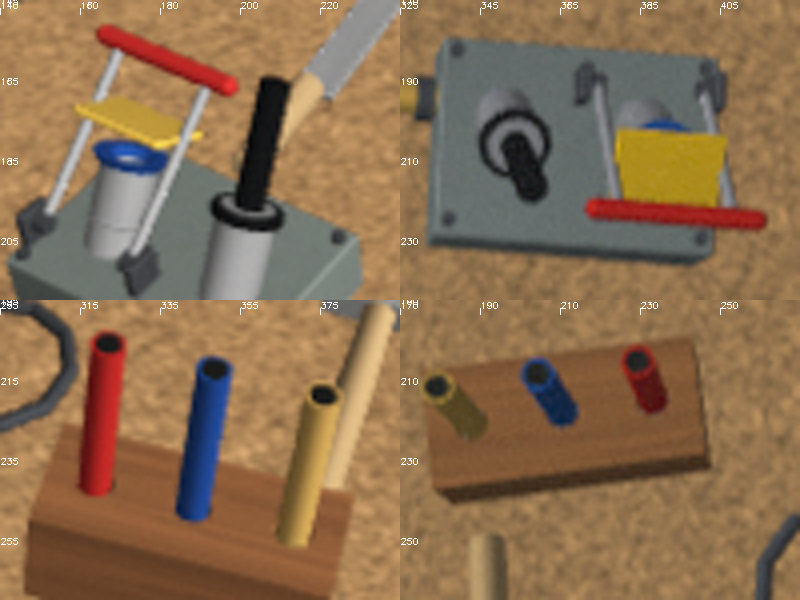

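```bash
cat > h.py <<'E'
import numpy as np, cv2
from cell import manip
C={}
def cam(n,new=False):
    if new or n not in C: C[n]=manip.read_camera(n)
    return C[n]
def ray(n,p):
    c=cam(n); f=210/np.tan(np.radians(c["fov_y"])/2)
    d=np.array([(p[0]-c["cx"])/f,(p[1]-c["cy"])/f]); 
    if n=="wrist":
        r=np.hypot(*d); v=np.r_[d*np.sin(r)/r,np.cos(r)]
    else: v=np.r_[d,1]
    v=np.array(c["rotation"])@v
    return np.array(c["eye"]),v/np.linalg.norm(v)
def atz(n,p,z):
    e,v=ray(n,p); return e+v*(z-e[2])/v[2]
def tri(ps):
    A=0;b=0
    for n,p in ps:
        e,v=ray(n,p); P=np.eye(3)-np.outer(v,v); A=A+P; b=b+P@e
    return np.linalg.solve(A,b)
E
python3 - <<'E'
from h import *
np.set_printoptions(precision=4,suppress=True)
for nm,s,t,z in [("hA",(166.25,153.5),(415.5,224.75),.146),("hB",(198,166.75),(373.25,222),.146),
 ("red",(322,205.75),(229.5,205),.195),("blue",(348.5,212.25),(204.5,208),.195),("brass",(375.5,218.75),(179.25,211.5),.195),
 ("blk",(207.75,165),(358.25,217.5),.18)]:
    print(nm,atz("scene",s,z),atz("top",t,z),tri([("scene",s),("top",t)]))
M=np.array([atz("top",p,.05) for p in [(335.75,180),(405.5,184.25),(403,233.25),(333,230)]]);print(M,M.mean(0))
for n,z in (("oil",0.14),): print(atz("top",(292,158),z))
print("jar",atz("top",(286,210),.085))
c=manip.read_camera("wrist");print(c["fov_y"],c["cx"],c["cy"],c["eye"],c["rotation"])
print(manip.get_ee_rot(),manip.get_clock())
E
```

```text
hA [ 0.5098 -0.3159  0.146 ] [ 0.508  -0.3249  0.146 ] [ 0.507  -0.3229  0.1423]
hB [ 0.514  -0.2121  0.146 ] [ 0.5119 -0.2192  0.146 ] [ 0.5113 -0.2176  0.1423]
red [0.5356 0.1407 0.195 ] [0.5339 0.136  0.195 ] [0.5338 0.138  0.1923]
blue [0.5264 0.1998 0.195 ] [0.5248 0.1952 0.195 ] [0.5247 0.1974 0.1924]
brass [0.5169 0.2584 0.195 ] [0.5144 0.2548 0.195 ] [0.5147 0.2567 0.192 ]
blk [ 0.5271 -0.1693  0.18  ] [ 0.5156 -0.1757  0.18  ] [ 0.5175 -0.1774  0.1692]
[[ 0.6435 -0.1376  0.05  ]
 [ 0.6375 -0.3292  0.05  ]
 [ 0.5013 -0.3192  0.05  ]
 [ 0.5046 -0.1308  0.05  ]] [ 0.5717 -0.2292  0.05  ]
[ 0.6737 -0.0132  0.14  ]
jar [ 0.5483 -0.0025  0.085 ]
65.70646984690485 277.6817614171915 210.5175768543407 [0.1356 0.537  0.374 ] [[ 0.3585  0.9006  0.2458]
 [ 0.9335 -0.3457 -0.0947]
 [-0.0003  0.2634 -0.9647]]
[[-0.0002  0.3577  0.9338]
 [-0.0005  0.9338 -0.3577]
 [-1.     -0.0005 -0.    ]] 0.25
```

```bash
cat >> h.py <<'E'
yaw=np.radians(-2.0)
xh=np.array([np.cos(yaw),np.sin(yaw),0]);yh=np.array([-np.sin(yaw),np.cos(yaw),0]);zh=np.array([0,0,1.])
def gpose(th,gap,hc=np.array([.5103,-.271,.146])):
    """pushing pose: tool x radial inward (at most vertical), finger side gap behind the bar's skin"""
    hinge=hc+.1017*xh-np.array([0,0,.081])
    a=.672+th; bar=hinge+.130*(-np.cos(a)*xh+np.sin(a)*zh)
    a2=min(a,np.pi/2)
    inw=np.cos(a2)*xh-np.sin(a2)*zh; tang=np.sin(a2)*xh+np.cos(a2)*zh
    R=np.column_stack([inw,yh,np.cross(inw,yh)])
    return bar-inw*.008-tang*(.018+gap),R
E
python3 - <<'E'
from h import *
np.set_printoptions(precision=3,suppress=True)
R0=np.array(manip.get_ee_rot())
manip.gripper_to(0.0)
manip.move_straight([.197,.514,.36],vel=.25)
p,R=gpose(0,.03)
manip.move_to(p-R[:,0]*.12+[0,0,.05],R)
manip.move_straight(p,R,vel=.2)
print(manip.get_joints(),manip.get_tool_pos(),p,manip.get_clock(),manip.get_wrist_force())
cv2.imwrite("pics/g1.png",np.hstack([cv2.resize(manip.read_camera(n)["img"][130:290,s:s+213],None,fx=1.87,fy=1.87*1.2) for n,s in (("scene",110),("top",300))]))
E
```

```text
Traceback (most recent call last):
cell.PlanningError: the arm cannot take that pose within its joint ranges
```

Run:
```python
from h import *
np.set_printoptions(precision=3,suppress=True)
print(manip.get_tool_pos(),manip.get_clock())
from itertools import product
for f,(th,g,b) in product((1,-1),[(0,.03,.12),(0,.03,.03),(0,.03,0),(.5,0,0),(1.25,0,0)]):
    p,R=gpose(th,g); R=R*[1,f,f]
    print(f,th,b,p,manip.inverse_kinematics(p-R[:,0]*b,R))
# rolled 90
for f,th in product((1,-1),(0,.5,1.25)):
    p,R=gpose(th,.03); R=np.column_stack([R[:,0],f*R[:,2],-f*R[:,1]]); print("roll",f,th,manip.inverse_kinematics(p,R))
```

```text
[0.197 0.514 0.358] 1.7417
1 0 0.12 [ 0.474 -0.27   0.113] None
1 0 0.03 [ 0.474 -0.27   0.113] None
1 0 0 [ 0.474 -0.27   0.113] None
1 0.5 0 [ 0.542 -0.272  0.185] [-0.618  0.275  1.678  0.283  0.87  -2.303]
1 1.25 0 [ 0.639 -0.275  0.195] [-0.46   0.652  1.061 -0.     1.429 -1.996]
-1 0 0.12 [ 0.474 -0.27   0.113] [-1.088 -0.064  2.259  1.182  0.826 -0.286]
-1 0 0.03 [ 0.474 -0.27   0.113] [-0.915  0.169  2.188  1.427  0.656 -0.466]
-1 0 0 [ 0.474 -0.27   0.113] [-0.867  0.246  2.154  1.515  0.618 -0.531]
-1 0.5 0 [ 0.542 -0.272  0.185] [-0.618  0.275  1.678  0.283  0.87   0.839]
-1 1.25 0 [ 0.639 -0.275  0.195] [-0.46   0.652  1.061  0.     1.429  1.146]
roll 1 0 [-0.867  0.246  2.154  1.515  0.618 -2.102]
roll 1 0.5 [-0.649  0.237  1.756  0.305  0.841 -0.783]
roll 1 1.25 [-0.478  0.584  1.167  0.     1.391 -0.444]
roll -1 0 [-0.867  0.246  2.154  1.515  0.618  1.039]
roll -1 0.5 [-0.649  0.237  1.756  0.305  0.841  2.359]
roll -1 1.25 None
```

```bash
sed -i 's/R=np.column_stack(\[inw,yh,np.cross(inw,yh)\])/R=np.column_stack([inw,-yh,np.cross(inw,-yh)])/' h.py
python3 - <<'E'
from h import *
np.set_printoptions(precision=3,suppress=True)
p,R=gpose(0,.03)
q=p-R[:,0]*.12+[0,0,.08]
manip.move_to(q,R)
manip.move_straight(p,R,vel=.2)
print(manip.get_joints(),manip.get_tool_pos(),p,manip.get_clock(),manip.get_wrist_force())
cv2.imwrite("pics/g1.png",np.hstack([cv2.resize(manip.read_camera(n)["img"][130:290,s:s+213],None,fx=1.87,fy=1.87*1.2) for n,s in (("scene",110),("top",300))]))
E
```

```text
[-0.867  0.245  2.154  1.514  0.618 -0.53 ] [ 0.474 -0.27   0.114] [ 0.474 -0.27   0.113] 5.625 [0.482 0.238 0.395]
```

View pics/g1.png

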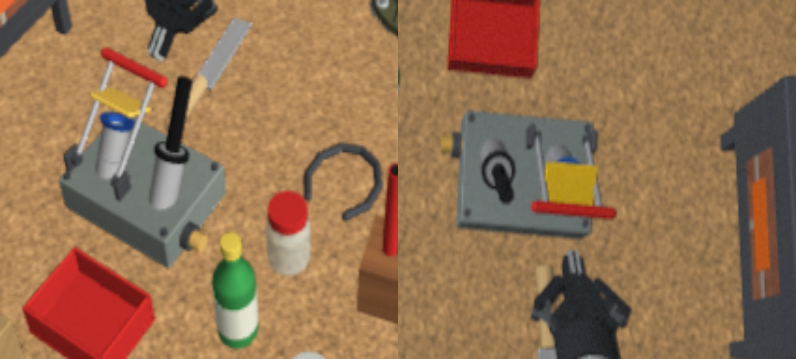

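The closed fingers sit in front of and below the bar, centred between its legs. Next I'll sweep it over.

Run:
```python
from h import *
np.set_printoptions(precision=2,suppress=True)
for th,g in [(0,0.0)]+[(t,0) for t in np.arange(.14,1.27,.14)]:
    p,R=gpose(th,g); manip.move_straight(p,R,vel=.12)
    print(round(th,2),np.array(manip.get_wrist_force()),round(manip.get_clock(),2))
p,R=gpose(1.26,.05); manip.move_straight(p+[0,0,.06],R,vel=.2)
p=np.array([.40,-.27,.33]); manip.move_straight(p,R,vel=.25)
print(manip.get_clock(),np.array(manip.get_joints()))
t=cam("top");s=cam("scene");w=cam("wrist")
cv2.imwrite("pics/w2.png",w["img"]);cv2.imwrite("pics/s2.png",s["img"]);cv2.imwrite("pics/t2.png",t["img"])
import pickle;pickle.dump(C,open("c2.pkl","wb"))
cr=lambda im,x,y,w,h,k:cv2.resize(im[y:y+h,x:x+w],None,fx=k,fy=k,interpolation=cv2.INTER_CUBIC)
cv2.imwrite("pics/g2.png",np.vstack([np.hstack([cr(s["img"],135,140,100,75,4),cr(t["img"],325,165,100,75,4)]),cv2.copyMakeBorder(cr(w["img"],80,60,400,150,2),0,0,0,0,0)]))
cv2.imwrite("pics/g2.png",np.vstack([np.hstack([cr(s["img"],135,140,100,75,4),cr(t["img"],325,165,100,75,4)]),cv2.resize(np.hstack([w["img"],np.zeros((420,240,3),np.uint8)]),(571,300)) if 0 else np.hstack([cv2.resize(w["img"],(400,300)),np.zeros((300,400,3),np.uint8)])]))
```

```text
0 [ 0.39  0.67 -0.13] 6.12
0.14 [-1.1   0.03 -0.24] 6.64
0.28 [-0.61  0.16 -0.63] 7.13
0.42 [ 0.33  0.44 -0.51] 7.53
0.56 [-0.34  0.03 -0.45] 7.85
0.7 [-0.28 -0.22 -1.32] 8.16
0.84 [-0.71 -0.    0.26] 8.48
0.98 [-0.95 -0.03  0.84] 8.79
1.12 [-0.25  1.28  0.58] 9.09
1.26 [ 0.09 -0.52  0.4 ] 9.39
10.9 [-0.67  0.09  1.52  0.    1.54  0.94]
```

View pics/g2.png

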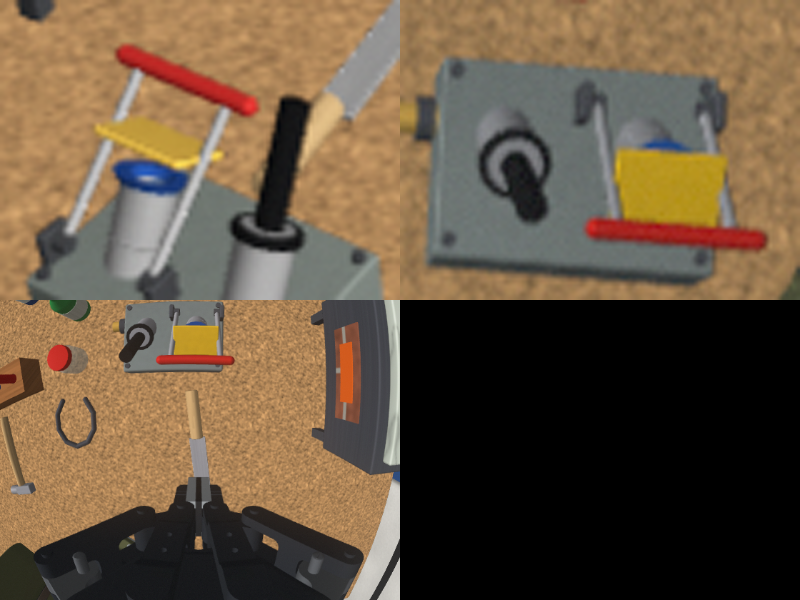

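The guard is still closed, so the push slipped off the bar. I'll measure the bar in the three views by colour, using its centroid, and compare.

```bash
cat >> h.py <<'E'
BOX={"scene":(150,140,60,35),"top":(360,150,65,85),"wrist":(200,60,150,60)}
def redbar(n,box=None):
    x,y,w,h=box or BOX[n]; im=cam(n)["img"][y:y+h,x:x+w].astype(int)
    m=((im[...,2]>110)&(im[...,1]<60)&(im[...,0]<60)).astype(np.uint8)
    k,l,st,ce=cv2.connectedComponentsWithStats(m)
    i=1+np.argmax(st[1:,4]); v,u=np.nonzero(l==i)
    return np.array([u.mean()+x,v.mean()+y]),st[i]
E
python3 - <<'E'
from h import *
import pickle; C.update(pickle.load(open("c2.pkl","rb")))
np.set_printoptions(precision=4,suppress=True)
ps=[]
for n in C:
    p,st=redbar(n); ps.append((n,p)); print(n,p,st,atz(n,p,.146))
print(tri(ps),tri([q for q in ps if q[0]!="scene"]))
A,B=(atz("wrist",p,.146) for p in ((224,83.5),(322,84)));print(A,B)
E
```

```text
top [393.5419 223.133 ] [ 12  70  45   7 203] [ 0.5105 -0.27    0.146 ]
scene [181.0312 159.75  ] [ 14  12  35  17 160] [ 0.512  -0.2666  0.146 ]
wrist [273.0077  83.0854] [  19   17  109   14 1300] [ 0.5114 -0.2689  0.146 ]
[ 0.5109 -0.2691  0.1445] [ 0.5104 -0.269   0.1494]
[ 0.5139 -0.218   0.146 ] [ 0.5094 -0.3195  0.146 ]
```

```bash
cat >> h.py <<'E'
HC=np.array([.5108,-.2695,.146]); HINGE=HC+.1017*xh-.081*zh
def gang():
    cam("scene",True); p,st=redbar("scene",(130,100,90,80)); e,v=ray("scene",p)
    q=e+v*(yh@(HC-e))/(yh@v)-HINGE
    return np.arctan2(q[2],-q@xh)-.672, np.hypot(q[2],q@xh), st[4]
E
python3 - <<'E'
from h import *
np.set_printoptions(precision=3,suppress=True)
print(gang())
p,R=gpose(0,.03,HC); manip.move_to(p-R[:,0]*.12+[0,0,.08],R)
manip.move_straight(p,R,vel=.2)
for th,d in [(0,.004),(.14,.006),(.28,.009),(.42,.011)]:
    p,R=gpose(th,-.003,HC); manip.move_straight(p+R[:,0]*d,R,vel=.1)
    print(round(th,2),np.array(gang()),np.array(manip.get_wrist_force()),round(manip.get_clock(),2))
im=[cv2.resize(cam(n)["img"][y:y+90,x:x+120],None,fx=3.3,fy=3.3,interpolation=cv2.INTER_CUBIC) for n,x,y in (("scene",125,110),("top",325,165))]
cv2.imwrite("pics/g3.png",np.hstack(im+[cam("wrist")["img"][:297,120:440]])[:, :1120])
a=np.hstack(im); w=cv2.resize(cam("wrist")["img"],(396,297)); cv2.imwrite("pics/g3.png",np.vstack([a,np.hstack([w,0*w])]))
E
```

```text
(np.float64(-0.03350755316991727), np.float64(0.12942862228097723), np.int32(160))
0 [ -0.034   0.129 160.   ] [ 0.32  -0.043 -0.331] 13.64
0.14 [ -0.03    0.129 160.   ] [-0.073 -0.589 -0.64 ] 14.21
0.28 [ -0.034   0.129 159.   ] [-0.556  0.078 -0.289] 14.75
0.42 [ -0.055   0.129 151.   ] [-0.399 -0.879  0.294] 15.2
```

View pics/g3.png

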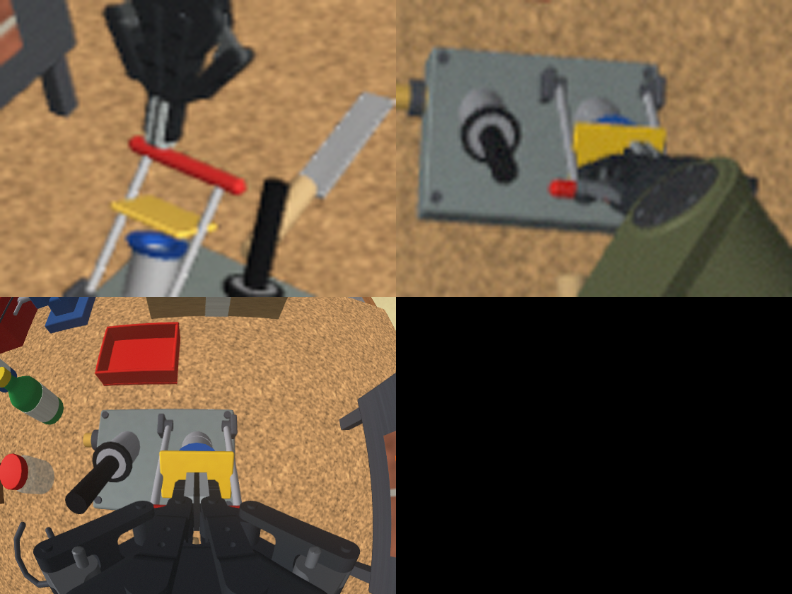

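Run:
```python
from h import *
np.set_printoptions(precision=3,suppress=True)
p=np.array(manip.get_tool_pos());R=np.array(manip.get_ee_rot());print(p,R,manip.get_gripper_width(),manip.nose_length)
def proj(n,P):
    c=cam(n);f=210/np.tan(np.radians(c["fov_y"])/2);v=np.array(c["rotation"]).T@(P-c["eye"]);return v[:2]/v[2]*f+[c["cx"],c["cy"]]
tip=p+.022*R[:,0]
for n,x,y in (("scene",125,110),("top",325,165)): print(n,[(proj(n,P)-[x,y])*3.3 for P in (p,tip)])
print(gpose(.42,-.003,HC), HINGE)
```

```text
[ 0.54 -0.27  0.17] [[ 0.461 -0.035 -0.887]
 [-0.015 -0.999  0.032]
 [-0.888 -0.001 -0.461]] 0.00011420082141940458 0.022
scene [array([155.261, 160.178]), array([151.071, 186.901])]
top [array([233.758, 147.684]), array([227.404, 139.78 ])]
(array([ 0.536, -0.27 ,  0.181]), array([[ 0.46 , -0.035, -0.887],
       [-0.016, -0.999,  0.031],
       [-0.888, -0.   , -0.461]])) [ 0.612 -0.273  0.065]
```

Run:
```python
from h import *
print(gang(),manip.get_tool_pos(),manip.get_wrist_force())
im=[cv2.resize(cam(n)["img"][y:y+50,x:x+66],None,fx=6,fy=6,interpolation=cv2.INTER_CUBIC) for n,x,y in (("scene",145,120),("top",365,180))]
w=cv2.resize(cam("wrist")["img"][180:330,180:378],None,fx=2,fy=2)
cv2.imwrite("pics/g4.png",np.vstack([np.hstack(im),np.hstack([w,0*w])]))
```

```text
(np.float64(-0.03983254500316691), np.float64(0.12921535190985226), np.int32(153)) [ 0.54017058 -0.27058126  0.17047492] [-0.50477936 -0.36716633  0.15370822]
```

View pics/g4.png

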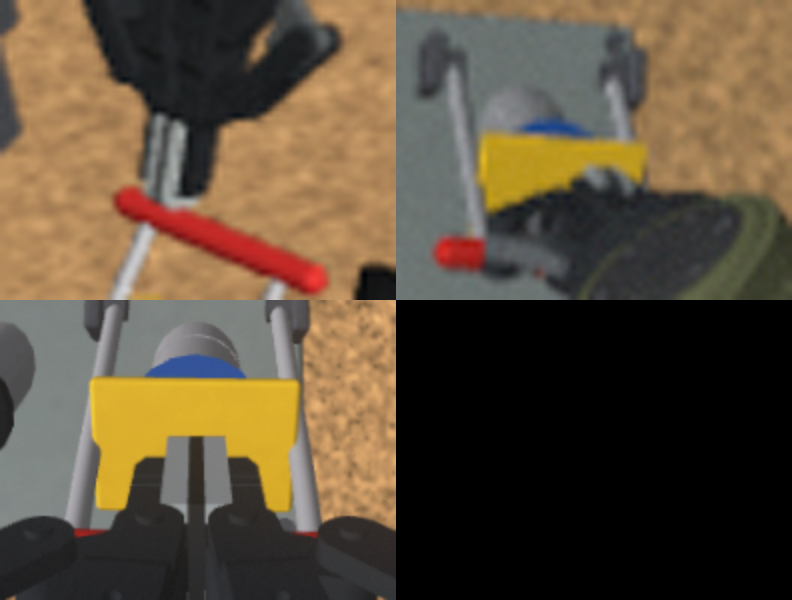

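Run:
```python
from h import *
np.set_printoptions(precision=3,suppress=True)
p=np.array(manip.get_tool_pos());R=np.array(manip.get_ee_rot())
for s,t in (((174,154),(400.7,207.5)),):
    q=tri([("scene",s),("top",t)]); cam("wrist"); print(q,R.T@(q-p), [np.linalg.norm(np.cross(ray(n,x)[1],q-ray(n,x)[0])) for n,x in (("scene",s),("top",t))])
w=(180+196/2,180+136/2); print(R.T@(ray("wrist",w)[0]-p), R.T@ray("wrist",w)[1])
```

```text
[ 0.538 -0.271  0.186] [-0.014  0.001 -0.005] [np.float64(0.0074635268615130855), np.float64(0.007463526861513073)]
[-0.158  0.    -0.067] [0.929 0.001 0.371]
```

Run:
```python
from h import *
import pickle; C.update(pickle.load(open("c2.pkl","rb")))
np.set_printoptions(precision=1,suppress=True)
def proj(n,P):
    c=cam(n);f=210/np.tan(np.radians(c["fov_y"])/2);v=np.array(c["rotation"]).T@(P-c["eye"]);return v[:2]/v[2]*f+[c["cx"],c["cy"]]
T=np.array([.40,-.27,.33]); out=[]
for n in ("scene","top"):
    a=[proj(n,T-[0,0,d]) for d in (-.05,0,.022)]; print(n,a)
    x,y=(a[2]-[33,25]).astype(int); x=max(x,0);y=max(y,0);print(x,y)
    c=cv2.resize(cam(n)["img"][y:y+50,x:x+66],None,fx=6,fy=6,interpolation=cv2.INTER_CUBIC)
    for q in a: cv2.circle(c,tuple(int(v) for v in (q-[x,y]+.5)*6),3,(0,255,255),-1)
    out.append(c)
cv2.imwrite("pics/g5.png",np.hstack(out))
```

```text
scene [array([193.2,  57.5]), array([195.8,  76.1]), array([196.9,  83.9])]
163 58
top [array([424. , 257.6]), array([416.6, 260.1]), array([413.5, 261.1])]
380 236
```

View pics/g5.png

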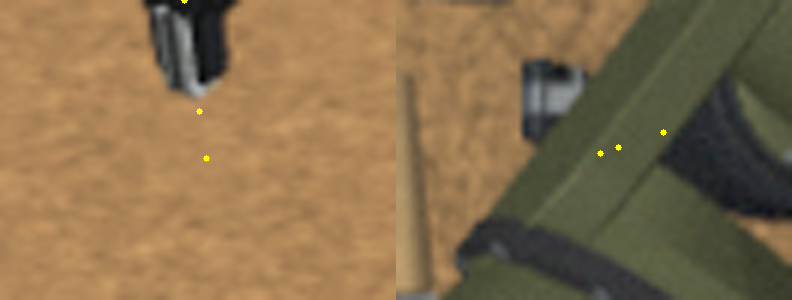

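The fingertips show about 33 mm short of where the stated TCP puts them, in both the scene and wrist views. That explains why the push missed. I'll add the offset and push again.

```bash
cat >> h.py <<'E'
OFF=.033   # real fingers stand this much behind the stated ones
E
python3 - <<'E'
from h import *
np.set_printoptions(precision=3,suppress=True)
R=np.array(manip.get_ee_rot());p=np.array(manip.get_tool_pos())
manip.move_straight(p-R[:,0]*.05,vel=.25)
p,R=gpose(0,.035,HC); manip.move_to(p-R[:,0]*.06,R)
manip.move_straight(p+R[:,0]*OFF,R,vel=.2)
for th,d in [(0,.002),(.14,.004),(.28,.006),(.5,.008)]:
    p,R=gpose(th,0,HC); manip.move_straight(p+R[:,0]*(d+OFF),R,vel=.1)
    g=np.array(gang())
    print(round(th,2),g,np.array(manip.get_wrist_force()),round(manip.get_clock(),2))
    if th>.2 and g[0]<.1: break
else:
    for th in (.75,1.0,1.25):
        p,R=gpose(th,0,HC); manip.move_straight(p+R[:,0]*(.008+OFF),R,vel=.15)
        print(round(th,2),np.array(gang()),np.array(manip.get_wrist_force()),round(manip.get_clock(),2))
E
```

```text
0 [ -0.031   0.13  159.   ] [ 0.435  0.223 -0.834] 18.3
0.14 [  0.101   0.129 165.   ] [-2.159 -0.507 -0.287] 18.88
0.28 [  0.25    0.128 175.   ] [-0.689  0.049 -0.61 ] 19.45
0.5 [  0.478   0.128 181.   ] [-0.915  0.887 -1.052] 20.07
0.75 [  0.736   0.127 190.   ] [-0.958  0.393 -0.24 ] 20.53
1.0 [ 1.225  0.15  78.   ] [ 0.028 -1.01   0.707] 20.95Traceback (most recent call last):
  File "<stdin>", line 15, in <module>
  File "h.py", line 41, in gang
    cam("scene",True); p,st=redbar("scene",(130,100,90,80)); e,v=ray("scene",p)
                            ~~~~~~^^^^^^^^^^^^^^^^^^^^^^^^^
  File "h.py", line 37, in redbar
    i=1+np.argmax(st[1:,4]); v,u=np.nonzero(l==i)
        ~~~~~~~~~^^^^^^^^^^
    return _wrapfunc(a, 'argmax', axis=axis, out=out, **kwds)
    return bound(*args, **kwds)
ValueError: attempt to get argmax of an empty sequence
```

The offset was right: the guard followed and passed the top. I'll retreat and look.

Run:
```python
from h import *
np.set_printoptions(precision=3,suppress=True)
p,R=gpose(1.25,0,HC); p=np.array(manip.get_tool_pos())
manip.move_straight(p-.04*xh+[0,0,.08],vel=.25)
manip.move_straight([.44,-.27,.33],vel=.3)
manip.sleep(.2)
for n in ("scene","top","wrist"): cam(n)
import pickle;pickle.dump(C,open("c3.pkl","wb"));print(manip.get_clock())
cr=lambda n,x,y,w,h,k:cv2.resize(cam(n)["img"][y:y+h,x:x+w],None,fx=k,fy=k,interpolation=cv2.INTER_CUBIC)
cv2.imwrite("pics/g6.png",np.vstack([np.hstack([cr("scene",125,130,100,75,4),cr("top",325,160,100,75,4)]),np.hstack([cr("wrist",160,20,200,150,2),cr("wrist",210,50,100,75,4)])]))
```

```text
22.9917
```

View pics/g6.png

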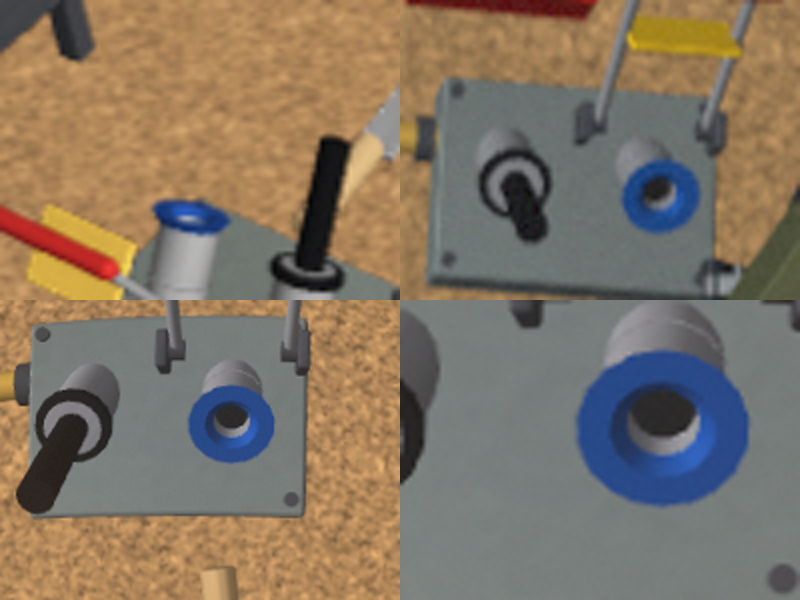

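The guard lies back open and the mouth is clear (wrist px 276,82; top 390,209; scene 173,184). Next: fit the mouth in each view, check the IK, and move above the blue tube.

```bash
cat >> h.py <<'E'
u=-.5*xh+np.sqrt(.75)*zh
def proj(n,P):
    c=cam(n);f=210/np.tan(np.radians(c["fov_y"])/2);v=np.array(c["rotation"]).T@(P-c["eye"])
    if n=="wrist": r=np.hypot(*v[:2]); d=v[:2]/r*np.arctan2(r,v[2])
    else: d=v[:2]/v[2]
    return d*f+[c["cx"],c["cy"]]
E
sed -i 's/np.radians(-2.0)/np.radians(-2.3)/' h.py
python3 - <<'E'
from h import *
import pickle; C.update(pickle.load(open("c3.pkl","rb")))
np.set_printoptions(precision=4,suppress=True)
ps=[]
for n,x,y in (("scene",172,183),("top",390,208),("wrist",275,82)):
    im=cam(n)["img"].astype(int); k=28; s=im[y-k:y+k,x-k:x+k]
    m=((s[...,0]>90)&(s[...,0]>s[...,2]*1.8)).astype(np.uint8)
    cs,_=cv2.findContours(m,cv2.RETR_EXTERNAL,cv2.CHAIN_APPROX_NONE); c=max(cs,key=cv2.contourArea)
    e=cv2.fitEllipse(c); p=np.array(e[0])+[x-k,y-k]; ps.append((n,p)); print(n,e,p,atz(n,p,.1))
print(tri(ps), tri(ps[:2]))
r=np.array([-.16,.987,0]); pr=np.array([.987,.16,0])
M=np.array([.555,-.2745,.1])
for f in (1,-1):
    for nm,y in (("perp",pr),("row",r)):
        R=np.column_stack([-zh,f*y,np.cross(-zh,f*y)])
        print("stand",nm,f,[manip.inverse_kinematics([.525,.1975,z],R) for z in (.14,.36)])
    for nm,y in (("inpl",.5*zh+.866*xh),("hinge",yh)):
        R=np.column_stack([-u,f*y,np.cross(-u,f*y)])
        print("sock",nm,f,[manip.inverse_kinematics(M+u*(.115+d-.03),R) for d in (0,.06,.12)])
E
```

```text
scene ((28.65248680114746, 28.972373962402344), (6.33419132232666, 17.381336212158203), 98.37165832519531) [172.6525 183.9724] [ 0.5606 -0.2666  0.1   ]
top ((27.810701370239258, 28.610132217407227), (16.94758415222168, 18.551280975341797), 67.70287322998047) [389.8107 208.6101] [ 0.5571 -0.2726  0.1   ]
wrist ((28.230846405029297, 27.64334487915039), (37.63544845581055, 41.81136703491211), 89.24046325683594) [275.2308  81.6433] [ 0.5587 -0.2711  0.1   ]
[ 0.5581 -0.2715  0.0962] [ 0.5573 -0.2721  0.0952]
stand perp 1 [array([ 0.2945,  0.3966,  1.576 , -0.    ,  1.1689,  0.1338]), array([ 0.2945,  0.2635,  1.2405, -0.    ,  1.6376,  0.1338])]
stand row 1 [array([ 0.2945,  0.3966,  1.576 , -0.    ,  1.1689, -1.437 ]), array([ 0.2945,  0.2635,  1.2405, -0.    ,  1.6376, -1.437 ])]
sock inpl 1 [array([-0.6886,  0.2007,  1.8378,  0.4708,  0.7285, -0.9437]), array([-0.7297,  0.0824,  1.8422,  0.4382,  0.8474, -0.9209]), array([-0.7754, -0.0235,  1.8264,  0.4168,  0.9763, -0.9076])]
sock hinge 1 [array([-0.6886,  0.2007,  1.8378,  0.4708,  0.7285, -2.5145]), array([-0.7297,  0.0824,  1.8422,  0.4382,  0.8474, -2.4917]), array([-0.7754, -0.0235,  1.8264,  0.4168,  0.9763, -2.4784])]
stand perp -1 [None, None]
stand row -1 [array([ 0.2945,  0.3966,  1.576 , -0.    ,  1.1689,  1.7046]), array([0.2945, 0.2635, 1.2405, 0.    , 1.6376, 1.7046])]
sock inpl -1 [array([-0.6886,  0.2007,  1.8378,  0.4708,  0.7285,  2.1979]), array([-0.7297,  0.0824,  1.8422,  0.4382,  0.8474,  2.2207]), array([-0.7754, -0.0235,  1.8264,  0.4168,  0.9763,  2.234 ])]
sock hinge -1 [array([-0.6886,  0.2007,  1.8378,  0.4708,  0.7285,  0.6271]), array([-0.7297,  0.0824,  1.8422,  0.4382,  0.8474,  0.6499]), array([-0.7754, -0.0235,  1.8264,  0.4168,  0.9763,  0.6632])]
```

```bash
cat >> h.py <<'E'
M=np.array([.5583,-.2713,.1])
pr=np.array([.987,.16,0]);pr/=np.linalg.norm(pr)
RS=np.column_stack([-zh,pr,np.cross(-zh,pr)])
yi=.5*zh+np.sqrt(.75)*xh
RM=np.column_stack([-u,yi,np.cross(-u,yi)])
E
python3 - <<'E'
from h import *
np.set_printoptions(precision=4,suppress=True)
manip.move_to([.525,.1975,.29],RS)
manip.gripper_to(.06)
print(manip.get_clock(),manip.get_tool_pos())
w=cam("wrist");import pickle;pickle.dump(C,open("c4.pkl","wb"))
q=proj("wrist",np.array([.525,.1975,.195]));print(q)
x,y=(q-[66,50]).astype(int);x=max(x,0);y=max(y,0);print(x,y)
cv2.imwrite("pics/g7.png",cv2.resize(w["img"][y:y+100,x:x+133],None,fx=6,fy=6,interpolation=cv2.INTER_CUBIC))
E
```

```text
25.3333 [0.525  0.1975 0.29  ]
[276.4798 206.9974]
210 156
```

View pics/g7.png

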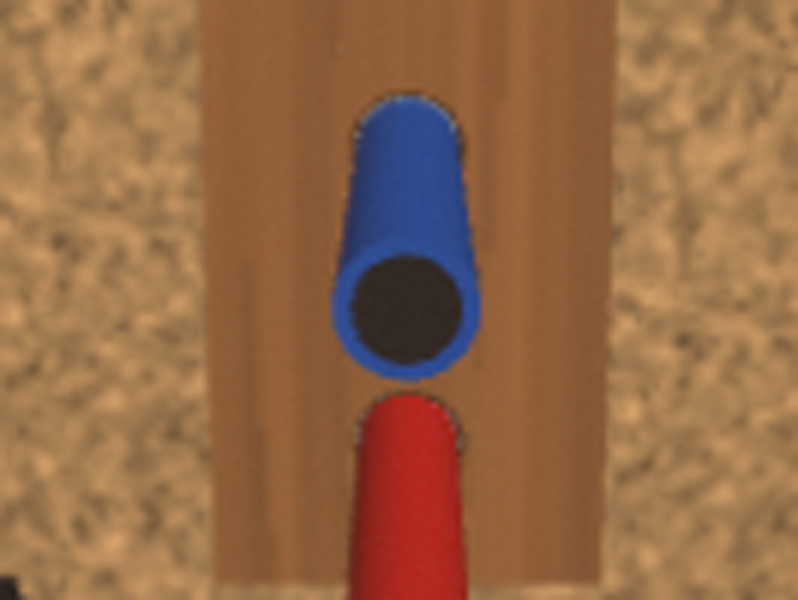

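The tube top is at wrist px (277.2, 207.2), within a pixel of the prediction. Grasping.

Run:
```python
from h import *
import pickle; C.update(pickle.load(open("c4.pkl","rb")))
np.set_printoptions(precision=4,suppress=True)
t=atz("wrist",(277.2,207.2),.195); print(t)
F=lambda:np.array(manip.get_wrist_force())
for z in (.16,.145,.136):
    manip.move_straight([t[0],t[1],z],RS,vel=.2 if z>.15 else .05); f=F(); print(z,f)
    if abs(f[2])>6: break
manip.gripper_to(0.0); print("w",manip.get_gripper_width(),F())
p=np.array(manip.get_tool_pos())
manip.move_straight(p+[0,0,.03],vel=.1); print("w",manip.get_gripper_width(),F(),gangok:=0)
C.clear()
cr=lambda n,x,y,w,h,k:cv2.resize(cam(n)["img"][y:y+h,x:x+w],None,fx=k,fy=k,interpolation=cv2.INTER_CUBIC)
cv2.imwrite("pics/g8.png",np.hstack([cr("scene",285,130,120,150,3),cr("wrist",190,150,160,180,2.5)]))
print(manip.get_clock(),manip.get_tool_pos())
```

```text
[0.5256 0.1974 0.195 ]
0.16 [-0.6204  0.5129 -0.3161]
0.145 [ 0.523  -0.0343  0.5022]
0.136 [-0.6883 -0.2343 -0.8402]
w 0.018778156889464503 [-1.2776  0.1571  4.1799]
w 0.018613527661052308 [ 0.1573  0.2128 -1.503 ] 0
27.9667 [0.5254 0.1974 0.1655]
```

Run:
```python
from h import *
np.set_printoptions(precision=3,suppress=True)
L=.121
p=np.array(manip.get_tool_pos())
manip.move_straight([p[0],p[1],.36],vel=.3)
manip.move_to(M+u*(L+.15),RM)
manip.move_straight(M+u*(L+.012),RM,vel=.15)
print(manip.get_clock(),manip.get_gripper_width(),manip.get_wrist_force(),manip.get_tool_pos())
import pickle
for n in ("scene","top","wrist"): cam(n)
pickle.dump(C,open("c5.pkl","wb"))
cr=lambda n,x,y,w,h,k:cv2.resize(cam(n)["img"][y:y+h,x:x+w],None,fx=k,fy=k,interpolation=cv2.INTER_CUBIC)
foot=M+u*.012
for n in C: print(n,proj(n,M),proj(n,foot),proj(n,foot+u*.08))
cv2.imwrite("pics/g9.png",np.vstack([np.hstack([cr("scene",125,135,100,75,4),cr("top",325,160,100,75,4)]),np.hstack([cr("wrist",160,80,200,150,2),cr("wrist",230,120,100,75,4)])]))
```

```text
31.5667 0.018551893221064566 [ 0.322 -0.346 -2.203] [ 0.492 -0.269  0.216]
scene [171.711 182.846] [172.53  178.585] [178.128 149.453]
top [389.309 208.157] [390.221 209.604] [396.754 219.969]
wrist [275.671 196.198] [275.621 199.202] [275.148 227.73 ]
```

View pics/g9.png

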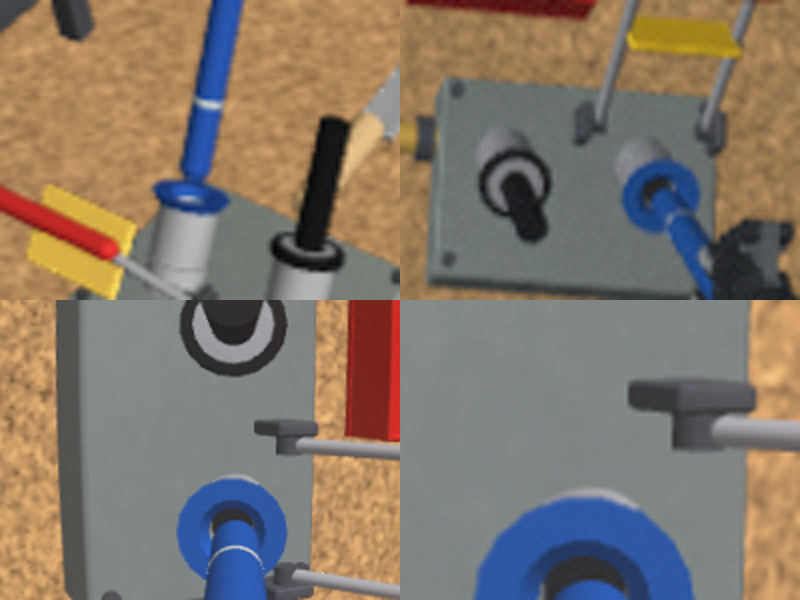

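Foot and collar line up in all three views to within about 1–2 mm. I'll insert with small lateral corrections from the wrist force.

Run:
```python
from h import *
np.set_printoptions(precision=2,suppress=True)
L=.121; c=M.copy(); F0=np.array([0,0,-1.2])
for d in list(np.arange(.006,-.0441,-.004)):
    manip.move_straight(c+u*(L+d),RM,vel=.04)
    f=np.array(manip.get_wrist_force())-F0
    ax=f@u; lat=f-ax*u; n=np.linalg.norm(lat)
    print(round(d*1e3),"ax",round(ax,1),"x",round(lat@yi,1),"y",round(lat@yh,1),"w",round(manip.get_gripper_width()*1e3,1),round(manip.get_clock(),1))
    if n>4: c=c+lat/n*min(.001,n*.0001)
    if ax>32: break
print(c-M,np.array(manip.get_tool_pos()))
for n in ("scene","top","wrist"): cam(n)
cr=lambda n,x,y,w,h,k:cv2.resize(cam(n)["img"][y:y+h,x:x+w],None,fx=k,fy=k,interpolation=cv2.INTER_CUBIC)
cv2.imwrite("pics/g10.png",np.vstack([np.hstack([cr("scene",125,135,100,75,4),cr("top",325,160,100,75,4)]),np.hstack([cr("wrist",160,80,200,150,2),cr("scene",130,90,100,75,4)])]))
```

```text
6 ax -0.3 x -1.0 y -0.4 w 18.6 32.0
2 ax 0.3 x -0.1 y 0.0 w 18.4 32.3
-2 ax -0.4 x -0.6 y -0.2 w 18.9 32.5
-6 ax 0.3 x -1.0 y -0.2 w 18.7 32.8
-10 ax -0.9 x -1.0 y 0.5 w 18.6 33.0
-14 ax -0.2 x -0.7 y -0.5 w 18.8 33.3
-18 ax -0.1 x 0.5 y 0.3 w 18.4 33.5
-22 ax -0.3 x 0.4 y -0.9 w 18.6 33.8
-26 ax -0.0 x 0.4 y -0.1 w 18.6 34.0
-30 ax 0.0 x 0.4 y 0.5 w 18.7 34.3
-34 ax -0.5 x -0.8 y -0.1 w 18.5 34.5
-38 ax -0.3 x 0.2 y -0.3 w 18.6 34.8
-42 ax 29.8 x -5.6 y -0.2 w 18.9 35.0
[-0.  0. -0.] [ 0.52 -0.27  0.17]
```

Axial force stayed near 0 until 42 mm and no 9 N seal showed, which doesn't fit. I'll read the tube's white ring along the projected axis, before and now.

Run:
```python
from h import *
import pickle
np.set_printoptions(precision=1,suppress=True)
def prof(n):
    im=cam(n)["img"]; out=[]
    for s in np.arange(-.02,.15,.004):
        q=proj(n,M+u*s).astype(np.float32)
        v=cv2.getRectSubPix(im,(1,1),(float(q[0]),float(q[1])))[0,0]; out.append((round(s*1e3),*map(int,v)))
    return out
C.update(pickle.load(open("c5.pkl","rb"))); a={n:prof(n) for n in ("scene","wrist","top")}
C.clear(); b={n:prof(n) for n in ("scene","wrist","top")}
for n in a:
    print(n); print("before"," ".join(f"{x[0]}:{x[1]},{x[2]},{x[3]}" for x in a[n])); print("now"," ".join(f"{x[0]}:{x[1]},{x[2]},{x[3]}" for x in b[n]))
f=np.array(manip.get_wrist_force());print(f,f@u,manip.get_clock())
```

```text
scene
before -20:167,167,168 -16:162,158,156 -12:118,64,38 -8:126,75,51 -4:176,153,145 0:188,94,44 4:171,85,40 8:123,62,34 12:131,67,35 16:161,79,36 20:165,80,37 24:164,80,37 28:165,80,38 32:166,82,38 36:165,81,37 40:165,80,37 44:165,80,37 48:165,80,37 52:164,80,37 56:166,87,47 60:188,163,145 64:186,160,144 68:164,80,37 72:164,80,37 76:166,81,38 80:165,81,38 84:166,81,38 88:164,80,37 92:166,82,39 96:166,81,39 100:165,81,38 104:166,80,37 108:165,80,37 112:165,81,37 116:166,82,38 120:166,81,38 124:165,80,37 128:165,82,38 132:167,82,38 136:165,80,37 140:166,81,38 144:156,105,83 148:151,153,148
now -20:167,168,168 -16:162,157,155 -12:118,64,37 -8:122,58,27 -4:155,76,35 0:163,80,37 4:166,87,46 8:183,154,133 12:181,146,124 16:164,79,37 20:165,79,37 24:164,80,37 28:166,81,39 32:166,81,37 36:167,82,39 40:166,81,38 44:166,81,38 48:166,81,37 52:167,82,38 56:167,81,38 60:167,82,37 64:167,82,37 68:166,81,37 72:168,82,39 76:168,81,37 80:168,83,39 84:168,83,38 88:164,83,43 92:141,117,103 96:162,162,156 100:155,157,151 104:160,162,159 108:157,157,151 112:157,157,152 116:157,158,154 120:153,153,149 
[... 1751 characters left out ...]
,102 128:139,126,114 132:134,114,102 136:121,106,96 140:99,91,83 144:94,80,70 148:75,68,60
now -20:140,76,40 -16:145,89,58 -12:148,104,77 -8:149,107,79 -4:146,92,58 0:143,80,41 4:142,77,33 8:142,76,31 12:142,76,32 16:142,76,34 20:144,77,36 24:146,78,36 28:145,77,35 32:144,76,33 36:143,76,33 40:142,77,31 44:145,78,33 48:148,80,38 52:145,80,40 56:145,84,48 60:143,88,58 64:137,96,73 68:124,95,78 72:115,91,77 76:121,93,77 80:126,96,79 84:130,95,77 88:118,86,67 92:90,66,49 96:92,62,45 100:99,62,43 104:93,59,39 108:81,54,36 112:65,49,41 116:50,44,41 120:43,41,38 124:44,42,39 128:39,37,34 132:40,36,35 136:39,34,34 140:40,38,35 144:45,42,39 148:48,47,42
[-18.7   0.3  21.2] 27.714256981281267 35.3167
```

View pics/g10.png

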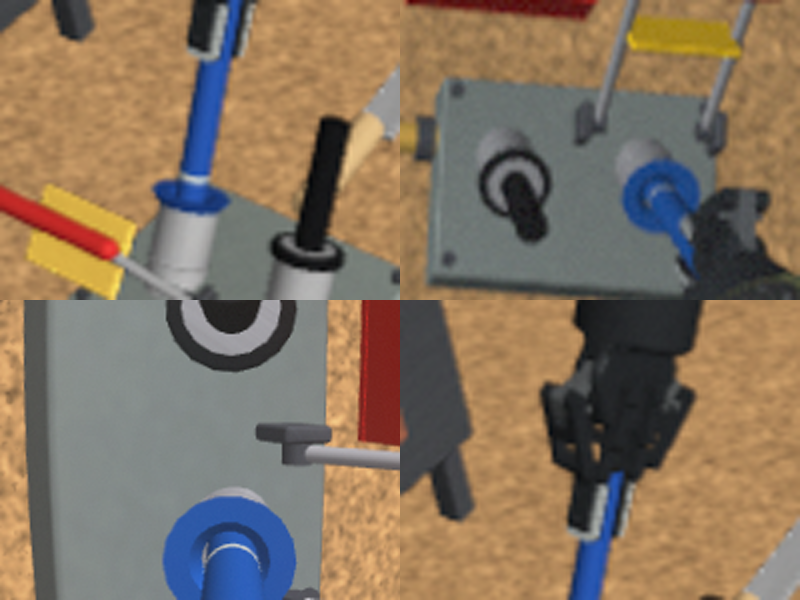

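The ring moved 52 mm for 54 mm commanded, and the push ended against a hard stop of about 29 N, so the tube is bottomed. I only read the force at standstill, which may be why the seal didn't show. Releasing, backing off along the axis and checking again.

Run:
```python
from h import *
np.set_printoptions(precision=2,suppress=True)
manip.gripper_to(.05)
p=np.array(manip.get_tool_pos()); print(manip.get_gripper_width(),manip.get_wrist_force())
manip.move_straight(p+u*.10,vel=.15)
manip.move_straight(p+u*.16-.03*xh,vel=.25)
manip.sleep(.3)
C.clear(); im=cam("scene")["img"]
for lat in (-2,0,2):
  print(lat,[(round(s*1e3),*map(int,cv2.getRectSubPix(im,(1,1),tuple(map(float,proj("scene",M+u*s)+[lat,0])))[0,0])) for s in np.r_[np.arange(0,.021,.004),np.arange(.124,.157,.004)]])
# tube axis from blue pixels in scene and top vs predicted axis
for n in ("scene","top"):
    a,b=proj(n,M+u*.02),proj(n,M+u*.13); I=cam(n)["img"].astype(int)
    m=(I[...,0]>90)&(I[...,0]>I[...,2]*1.8); v,x=np.nonzero(m); P=np.c_[x,v]; d=(b-a)/np.linalg.norm(b-a); t=(P-a)@d; k=(P-a)@np.array([-d[1],d[0]])
    sel=(t>0)&(t<np.linalg.norm(b-a))&(abs(k)<8); fit=np.polyfit(t[sel],k[sel],1); far=(t>0)&(abs(k)<8)&(t<150)
    print(n,"slope rad",fit[0],"offset px",fit[1],"end t",t[far].max(),"pred end at 140mm",(proj(n,M+u*.14)-a)@d)
C.clear();x=cam("scene")["img"]; 
r=[redbar("scene",(90,150,80,70))]; print(r, manip.get_wrist_force(),manip.get_clock(),manip.get_tool_pos())
```

```text
0.04986851820932536 [-0.79  0.56  0.  ]
-2 [(0, 112, 54, 26), (4, 101, 49, 23), (8, 100, 50, 27), (12, 108, 93, 87), (16, 109, 97, 90), (20, 96, 59, 43), (124, 87, 126, 164), (128, 87, 129, 169), (132, 89, 132, 172), (136, 88, 129, 168), (140, 95, 139, 181), (144, 97, 146, 191), (148, 86, 129, 169), (152, 85, 128, 169), (156, 91, 136, 179)]
0 [(0, 157, 76, 36), (4, 154, 75, 34), (8, 158, 94, 64), (12, 176, 165, 155), (16, 154, 89, 56), (20, 150, 72, 34), (124, 101, 60, 42), (128, 100, 62, 47), (132, 95, 48, 26), (136, 95, 61, 47), (140, 94, 74, 72), (144, 89, 109, 133), (148, 83, 125, 165), (152, 94, 142, 185), (156, 96, 145, 189)]
2 [(0, 175, 86, 40), (4, 175, 85, 40), (8, 184, 132, 110), (12, 197, 174, 158), (16, 175, 91, 46), (20, 175, 86, 41), (124, 153, 75, 35), (128, 153, 74, 35), (132, 152, 73, 34), (136, 149, 72, 34), (140, 84, 58, 51), (144, 78, 118, 154), (148, 86, 130, 171), (152, 89, 135, 175), (156, 81, 123, 162)]
scene slope rad 0.04405927145010984 offset px 1.5213544691883438 end t 45.60904050197383 pred end at 140mm 45.19996559914318
top slope rad 0.2185164534130253 offset px -0.622643630338926 end t 26.07356801799677 pred end at 140mm 19.23416808811841
[(array([134.95, 189.25]), array([ 27,  30,  37,  20, 197], dtype=int32))] [-0.22  0.13 -0.35] 37.4583 [ 0.41 -0.27  0.31]
```

Ring now reads about 2 mm higher than while I was pressing, so the tube is near but not surely at the bottom. I'll shut the fingers and press straight down the tube's top along the axis to seat it.

Run:
```python
from h import *
np.set_printoptions(precision=2,suppress=True)
manip.gripper_to(0.0)
c=M
manip.move_straight(c+u*.20,RM,vel=.2)
F0=np.array(manip.get_wrist_force())
for s in np.arange(.168,.120,-.002):
    manip.move_straight(c+u*s,RM,vel=.05)
    f=np.array(manip.get_wrist_force())-F0; ax=f@u
    if ax>2.5: print(round(s*1e3),"ax",round(ax,1),"x",round(f@yi,1),"y",round(f@yh,1))
    if ax>18: break
print("stop",s,manip.get_clock())
manip.move_straight(c+u*(s+.08),RM,vel=.2)
manip.move_straight(c+u*(s+.13)-.03*xh,vel=.25)
manip.sleep(.2)
C.clear(); im=cam("scene")["img"]
for lat in (0,2):
  print(lat,[(round(t*1e3),*map(int,cv2.getRectSubPix(im,(1,1),tuple(map(float,proj("scene",M+u*t)+[lat,0])))[0,0])) for t in np.r_[np.arange(0,.021,.002),np.arange(.13,.15,.004)]])
print(redbar("scene",(90,150,80,70)),manip.get_wrist_force(),manip.get_clock())
a,b=cv2.imread("pics/scene0.png").astype(int),im.astype(int)
for nm,(x,y,w,h) in dict(bottle=(220,230,30,55),jar=(250,213,28,40),tray=(120,240,75,60),can=(258,285,34,60),shoe=(270,190,48,40),hammer=(378,183,32,30),red=(313,200,15,45),brass=(362,214,20,45),rasp=(215,135,30,30)).items():
    print(nm,round(abs(a-b)[y:y+h,x:x+w].mean(),1),end=" ")
```

```text
126 ax 3.0 x 0.6 y 0.6
124 ax 19.4 x -0.2 y 0.4
stop 0.12399999999999997 44.7333
0 [(0, 156, 76, 35), (2, 156, 76, 35), (4, 155, 76, 35), (6, 156, 80, 42), (8, 159, 94, 64), (10, 170, 139, 120), (12, 176, 160, 147), (14, 172, 148, 130), (16, 155, 88, 53), (18, 152, 73, 34), (20, 152, 73, 35), (130, 100, 55, 34), (134, 97, 54, 33), (138, 98, 61, 47), (142, 94, 87, 93), (146, 86, 129, 168)]
2 [(0, 176, 86, 40), (2, 176, 87, 40), (4, 176, 88, 42), (6, 179, 103, 65), (8, 187, 140, 118), (10, 200, 187, 177), (12, 197, 174, 158), (14, 183, 121, 85), (16, 176, 92, 47), (18, 175, 86, 40), (20, 174, 85, 39), (130, 155, 76, 35), (134, 153, 74, 35), (138, 135, 65, 32), (142, 62, 78, 98), (146, 89, 135, 177)]
(array([135.04, 189.29]), array([ 27,  30,  37,  20, 198], dtype=int32)) [ 0.08 -0.36  0.2 ] 45.9667
bottle 1.4 jar 1.4 tray 1.3 can 1.5 shoe 1.4 hammer 1.5 red 1.4 brass 1.4 rasp 1.5
```

The bottom is firm: 3 N rose to 19 N within 2 mm, well above the seal's 9 N. The ring hasn't moved, the guard is still back, and the bystander regions match the first picture. Handing in.

Run:
```python
from cell import manip
print(manip.get_wrist_force(),manip.get_clock()); manip.close_job()
```

```text
[ 0.08413658 -0.3592714   0.20409311] 45.9667
the job is handed in; nothing more can be done
```

I handed the job in at 46.0 s. The guard is swung back and staying there by itself, and the blue tube is in the socket with the gripper clear of it.

**What went wrong on the way:** My first two pushes on the guard missed. The camera views put the fingertips about 33 mm behind where the stated TCP and nose length place them. With that offset added, the guard went past the top on the next push.

**Last checks:**
- **Seating:** The insertion ended against about 29 N. A second press on the tube's top rose from 3 to 19 N within 2 mm, which is a firm stop well above the seal's 9 N. The fingers met the tube's top where about 140 mm of it stands out of the mouth, given a fingertip offset of about 36 mm (I measured about 31–40 mm).
- **Surroundings:** The guard's bar did not move in the scene view. The image regions of both other tubes and all the loose things matched the first picture. The wrist force was about zero.

**Checks that disagreed or were weak:**
- I never felt the seal's 9 N as a steady force. The wrist force was read only at standstill after each step, which may be why.
- After I let go, the white ring on the tube showed about 2 mm higher in the picture than while I was pressing, and it stayed there after the second press. From the pictures alone, the depth is only known to about 3 mm.
- A rough fit of the tube's axis in the top view gave a slope of 0.22 rad. I put that down to foreshortening and shading, because the scene view gave 0.04 rad.

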